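# Nest the fitting dough cutter in its tin

## Task

Three metal dough cutters of different size lie beside a small round blue tin. Find the one that nests in the tin, trying them if need be: one is too wide to go in, and one is so small that it would rattle about, so the one wanted is the largest that goes right down. Leave it lying flat on the tin's floor, let go, with the other two lying flat on the table well clear of the tin.

Things in the scene. Friction and masses are not known exactly. Their poses are not given: they have to be found in the camera images.
- tin_in (a point): Centre of the inner floor of the small round blue tin with a white rolled rim, open at the top and fixed to the table. The floor lies 3 mm above the table and the rim 15 mm above it; the inside tapers from 52 mm across at the mouth to 47 mm at the floor; the wall is 5.5 mm thick, so it is 63 mm across outside at the rim. z points up.
- cutter_wide_center (a point): A tin dough cutter: a thin upright metal wall, hollow and open above and below, 23 mm high, 12 to 17 g, lying flat on the table with its rolled edge up; take it across the outside (fingers cannot enter it). z points up. This is the widest, a rounded pentagon, 54 to 58 mm across in every direction. The point is its centre, half-way up (11.5 mm above its underside).
- cutter_mid_center (a point): A tin dough cutter: a thin upright metal wall, hollow and open above and below, 23 mm high, 12 to 17 g, lying flat on the table with its rolled edge up; take it across the outside (fingers cannot enter it). z points up. This is the middle one, a six-lobed flower, 36 to 41 mm across in every direction. The point is its centre, half-way up (11.5 mm above its underside).
- cutter_small_center (a point): A tin dough cutter: a thin upright metal wall, hollow and open above and below, 23 mm high, 12 to 17 g, lying flat on the table with its rolled edge up; take it across the outside (fingers cannot enter it). z points up. This is the smallest, a small flower, 28 to 30 mm across in every direction. The point is its centre, half-way up (11.5 mm above its underside).

How it is judged:
By the outcome, as a careful person would: the job done as asked, in the order asked, and still so for the second after the job is handed in, with the robot touching nothing.
It also fails if it takes over 64 s, if anything falls off the work surface, if the arm or the gripper's body presses on something with over 40 N, if the wrist force passes 120 N, or if a joint passes its speed limit or range.

## Robot

A 7-joint arm with a two-finger parallel gripper is mounted at the origin on a cart in front of the work surface, level with it; the furniture and walls round the work are solid. World frame = base frame: x ahead of the robot, y to its left, z up, the work surface at z = 0. Lengths are in mm, angles in rad, forces in N, time in s.
With the tool pointing down it reaches from about 400 to 875 mm from the base axis. Payload 4.4 kg.
Tool frame: the origin (TCP) lies midway between the tips of the shut fingers; the grasp point (between the pads) lies 19 mm behind it (ctrl.pinch_z is the distance from the TCP to the grasp point, in mm); z points along the fingers, y is the line along which they close (so a half turn about z gives the same grasp; the last joint's range is limited). The gripper opens to 85 mm and grips with 20 to 120 N. Pads are 22 mm wide; open, the fingers measure 114 mm over their backs; the gripper's body (76 mm by 85 mm) begins 54 mm behind the grasp point. The pads swing forward as they close: fully open they stand 13 mm farther back than shut.
Start: joints at [1.175, 0.628, 0.038, 1.517, -0.027, 0.996, -0.02], TCP at [210.533, -614.975, 231.313] pointing down, gripper open.
Joint ranges: [-3.06, 3.06], [-0.37, 2.12], [-1.25, 1.32], [0.18, 2.47], [-1.1, 4.24], [0.23, 1.98], [-2.94, 2.94]. Speed limits (rad/s): [2.57, 2.57, 3.14, 3.14, 3.14, 3.14, 3.14].

## Interface

Orientations are given as [roll, pitch, yaw] about the fixed x, y, z axes, in that order (R = Rz(yaw) Ry(pitch) Rx(roll)).
In Python, from cell import read_state, cams, order, ctrl gives the robot as it stands.
- The arm moves only by the tool move_arm, never from a script. Its argument "targets" is text: rows parted by semicolons, each of 7 numbers parted by spaces: the gripper's target within -1 to 1 (fully open at 1, half-way at 0, shut at -1), then the shift along the tool's x, y, z in cm, then the turn, a rotation vector about the tool's x, y, z in degrees. A call has 1 to 5 rows; each row shifts and turns the commanded pose from where the row before left it, along the tool's axes as they then stand; what a row does not reach is not made up. A row lasts 1/12 s, in which the tool goes at most 41.7 mm and 7.16 degrees, less where a joint would pass 70% of its speed; a pose out of reach is approached as far as the arm can. A call with a gripper value outside its range is refused whole. The fingers move at their own pace and stop on an object; the grip force is fixed at half the most. Time passes only in rows, so rows that do not move let the fingers close. It gives the time, the measured TCP pose, the force, the opening and the grip force at its end, in the units of the state.
- read_state(): the state, without advancing time (a new reading comes with each control period).
- cams.get_image(name): name is "side" or "top"; returns a dict with "color" (384x512x3 uint8, red, green, blue), "fovy" (degrees; the focal length in pixels is half the picture's height over the tangent of half this angle, whatever the lens; pixels are square), "cx", "cy" (the principal point, pixels), "rvec" (rotation vector, rad) and "tvec" (3), from world to camera coordinates, as OpenCV has them. Camera axes: x right, y down, z forward; pixel columns grow to the right and rows downward; lengths in mm; the calibration is good to about 2 mm. A picture is of the moment at which its call begins. There is no depth.
- order.finish_job(): hands the job in; it is judged then, once.
The state is a dict: "clock": time; "qpos": joint angles; "qd": joint speeds; "tau": joint torques, N m; "eef_pos": TCP position; "tool_rot": TCP orientation; "force": force on the tool from outside, world axes, zero at the start; "torque": the same for the moment, N m; "width": finger opening in mm; "gripper_force": force on a finger pad.
Only numpy, scipy, OpenCV 4.12 (cv2) and the standard library are available. Lean on these libraries where they do the work, as an engineer would, in place of code of your own. Each camera call takes 0.05 s, during which the arm holds its last target. There are 200 camera calls.

## Working session

There is one attempt and no reset: what is moved stays moved. The work goes in short steps, Python scripts to look and compute and a tool call to move; the robot and the scene stay as the last step left them, time stands still between calls to the robot, and variables do not carry over. Pictures are saved under pics/ and viewed, at most 10 in all, crops included, and the job is handed in when it is done.

Besides the shell and the picture viewer there is one more tool, called after "Call:" by a JSON object that holds its "method" and its "body". move_arm: Moves the arm, as the interface text tells. Its arguments: {"type":"object","properties":{"targets":{"type":"string"}},"required":["targets"]}

```bash
mkdir -p pics; ls; cat > h.py <<'E'
import numpy as np, cv2
from cell import read_state, cams, order, ctrl
def shot(n,fn):
    d=cams.get_image(n); cv2.imwrite('pics/'+fn,d['color'][:,:,::-1]); return d
def ray(d,uv,z):
    f=d['color'].shape[0]/2/np.tan(np.radians(d['fovy'])/2)
    R=cv2.Rodrigues(np.array(d['rvec'],float))[0]; t=np.array(d['tvec'],float).ravel()
    c=-R.T@t; v=R.T@np.array([(uv[0]-d['cx'])/f,(uv[1]-d['cy'])/f,1.]); return c+v*(z-c[2])/v[2]
E
python3 - <<'E'
from h import *
for n in('top','side'):
    d=shot(n,n+'0.png'); print(n,d['fovy'],d['cx'],d['cy'],d['rvec'],d['tvec'])
    for uv in((0,0),(511,0),(0,383),(511,383),(256,192)): print(uv,ray(d,uv,0).round())
print(read_state())
E
```

```text
pics
top 56.93453079585641 257.1022228468158 190.28160874304217 [ 2.16318941 -2.11566589  0.13010636] [  9.758762   501.60251842 809.99408009]
(0, 0) [1017.  736.    0.]
(511, 0) [1031. -641.    0.]
(0, 383) [ 39. 612.   0.]
(511, 383) [  74. -569.    0.]
(256, 192) [502.  24.   0.]
side 54.60118062268498 250.31740971306485 195.27890623863166 [ 2.26496018 -0.14092002  0.03740359] [-524.63955491  111.54893685  854.03386426]
(0, 0) [-1035.  2583.     0.]
(511, 0) [2464. 1843.    0.]
(0, 383) [  75. -322.    0.]
(511, 383) [ 901. -424.    0.]
(256, 192) [556. 111.   0.]
{'clock': 0.1, 'qpos': array([ 1.1752318 ,  0.62924108,  0.03845384,  1.5182426 , -0.02700974,
        0.99631523, -0.01996401]), 'qd': array([ 3.92642044e-04, -1.54856653e-03,  4.54921977e-04, -2.64313750e-03,
       -3.94125117e-05, -3.36530382e-04, -2.89411789e-03]), 'tau': array([ 2.82834422e-03, -5.64531326e+01,  1.23048764e+00, -1.93971151e+01,
        1.13327985e-02,  5.47510019e-03,  6.06588230e-06]), 'eef_pos': array([ 210.33220158, -614.447248  ,  230.49747783]), 'tool_rot': array([-3.13990454e+00,  1.29835762e-05,  3.29788454e-01]), 'force': array([ 0.24437505, -0.17109553, -0.48731183]), 'torque': array([ 0.04925999,  0.02267273, -0.04841107]), 'gripper_force': 0.0, 'width': 85.39911872340676}
```

View pics/top0.png

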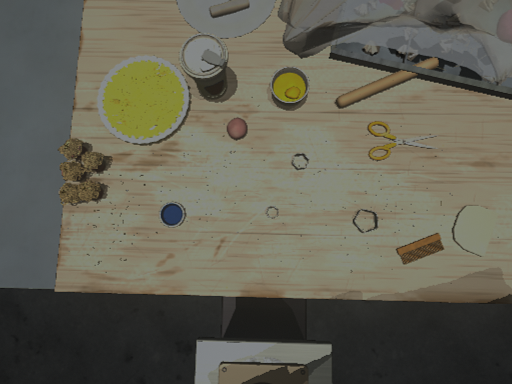

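View pics/side0.png

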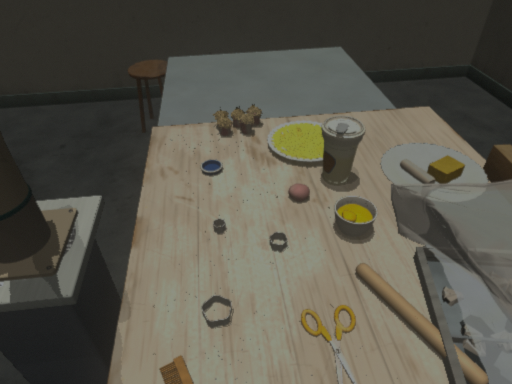

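The top view shows the tin at about (173,214), the flower (mid) at (300,161), the small cutter at (272,212) and the wide one at (365,221). The side view shows them at (212,167), (279,241), (220,226) and (217,311). By the sizes given, the mid cutter (36–41 mm) should nest in the tin.

```bash
cat >> h.py <<'E'
def blob(d,c,r,kind):
    """bbox centre/extents & hull of the object in a window round c"""
    im=d['color'].astype(int); x0,y0=int(c[0]-r),int(c[1]-r); w=im[y0:y0+2*r+1,x0:x0+2*r+1]
    if kind=='blue': m=(w[...,2]>w[...,0]+15)
    else:
        bg=np.median(w.reshape(-1,3),axis=0); m=(np.abs(w-bg).sum(2)>75)
    m=m.astype(np.uint8); n,l,s,_=cv2.connectedComponentsWithStats(m,connectivity=8)
    k=1+np.argmax(s[1:,4]); p=np.argwhere(l==k)[:,::-1]+[x0,y0]
    return cv2.convexHull(p.astype(np.int32))[:,0,:].astype(float)
def meas(d,c,r,kind,z):
    h=blob(d,c,r,kind); P=np.array([ray(d,u,z)[:2] for u in h]).astype(np.float32)
    (cc,rad)=cv2.minEnclosingCircle(P); return np.array(cc).round(1),round(2*rad,1),((P.min(0)+P.max(0))/2).round(1),(P.max(0)-P.min(0)).round(1)
E
python3 - <<'E'
from h import *
T=cams.get_image('top');S=cams.get_image('side')
L=[('tin',(173,214),(212,167),'blue',15),('mid',(300,161),(279,241),'m',23),('small',(272,212),(220,226),'m',23),('wide',(365,221),(217,311),'m',23)]
tiles=[]
for n,a,b,k,z in L:
    print(n,'top',*meas(T,a,17,k,z),'| side',*meas(S,b,20,k,z))
    row=[]
    for d,c in((T,a),(S,b)):
        w=d['color'][c[1]-20:c[1]+20,c[0]-20:c[0]+20][:,:,::-1]; w=cv2.resize(w,(200,200),interpolation=cv2.INTER_NEAREST)
        w=np.ascontiguousarray(w); h=blob(d,c,17 if d is T else 20,k)
        cv2.polylines(w,[((h-np.array(c)+20.5)*5).astype(np.int32)],True,(0,0,255),1); row.append(w)
    tiles.append(np.vstack(row))
cv2.imwrite('pics/crop.png',np.hstack(tiles))
E
```

```text
tin top [442.2 225.8] 48.7 [442.8 226. ] [46.6 46.7] | side [444.1 222. ] 43.2 [444.1 222.2] [42.2 35.1]
mid top [583.9 -84.5] 38.2 [586.6 -84.5] [22.4 34.3] | side [578.7 -92.7] 60.0 [578.7 -92.7] [39.8 59.9]
small top [454.8 -17. ] 27.3 [456.1 -17. ] [18.9 26.5] | side [454.3 -27.8] 51.0 [454.2 -27.8] [29.3 50.2]
wide top [ 436.4 -238.1] 62.9 [ 435.7 -237.6] [54.8 61.8] | side [ 440.7 -248.3] 70.3 [ 439.6 -247.4] [57.  66.5]
```

View pics/crop.png

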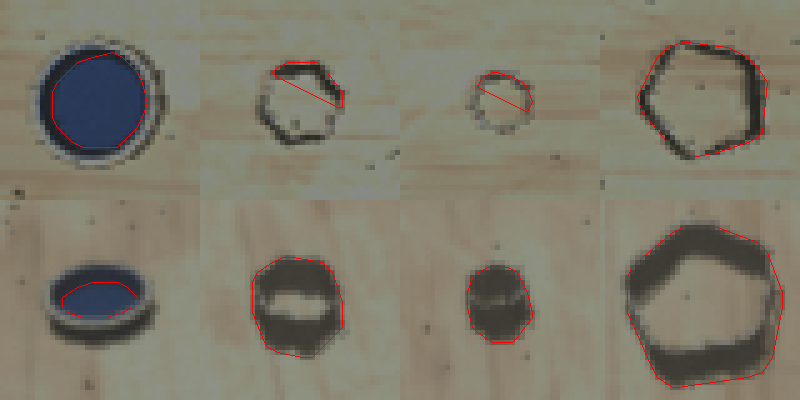

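The crops show clean outlines: the tin rim is a ring centred near crop (95,104), and the mid and small cutters are only partly masked from the top. I'll loosen that mask.

```bash
sed -i 's/sum(2)>75/sum(2)>TH/; s/^def ray/TH=75\ndef ray/' h.py
python3 - <<'E'
import h; from h import *
h.TH=42
T=cams.get_image('top')
for n,c,z in(('mid',(300,161),23),('mid',(300,161),11),('small',(272,212),11),('wide',(365,221),11)): print(n,*meas(T,c,11 if n!='wide' else 17,'m',z))
# tin rim: bright ring; fit circle to gray ring pixels
w=T['color'][194:235,153:194].astype(int)
sat=w.max(2)-w.min(2); m=(w.min(2)>105)&(sat<22)
p=np.argwhere(m)[:,::-1]+[153,194]; q=p[np.hypot(*(p-[172.3,214.3]).T)<14].astype(np.float32)
e=cv2.fitEllipse(q); print(len(q),e, ray(T,e[0],15))
b=(w[...,2]>w[...,0]+5); p=np.argwhere(b)[:,::-1]+[153,194]; p=p[np.hypot(*(p-[172.3,214.3]).T)<13]; print(p.min(0),p.max(0))
hh=cv2.convexHull(p.astype(np.int32)); print(cv2.minEnclosingCircle(hh.astype(np.float32)), ray(T,cv2.minEnclosingCircle(hh.astype(np.float32))[0],14))
P=cv2.fitEllipse(h.blob(T,(300,161),11,'m').astype(np.float32)) ; print(P, ray(T,P[0],15))
E
```

```text
mid [576.7 -81.3] 45.3 [576.4 -80.9] [42.8 41.5]
mid [579.5 -82.5] 45.9 [579.1 -82. ] [43.4 42.1]
small [452.2 -15.6] 33.5 [452.1 -15. ] [29.4 31.7]
wide [ 437.3 -242.2] 66.9 [ 436.5 -240.9] [55.7 62.7]
96 ((171.4383087158203, 213.75332641601562), (24.016515731811523, 25.229700088500977), 45.08878707885742) [442.10951575 228.43217537  15.        ]
[160 203] [182 225]
((171.58367919921875, 214.07322692871094), 11.984525680541992) [441.4074132  228.29413653  14.        ]
((299.4352111816406, 161.16331481933594), (17.409687042236328, 18.081972122192383), 23.727676391601562) [578.95572324 -81.50882245  15.        ]
```

```bash
cat >> h.py <<'E'
from scipy.spatial.transform import Rotation as Ro
def plan(goal,yaw,n,g):
    """print n equal rows (tool axes) from the pose now to goal, tool down"""
    s=read_state(); p=np.array(s['eef_pos']); R=Ro.from_euler('xyz',s['tool_rot'])
    G=Ro.from_euler('xyz',[np.pi,0,yaw]); dp=(np.array(goal)-p)/n; rv=(R.inv()*G).as_rotvec()/n
    for i in range(n):
        t=R.inv().apply(dp)/10; print(g,*t.round(2),*np.degrees(rv).round(2),sep=' ',end='; ' if i%5<4 else '\n'); R=R*Ro.from_rotvec(rv)
    print()
E
python3 -c "
from h import *
plan([579,-82,100],1.571,16,1)"
```

```text
1 3.26 -2.4 0.82 -0.0 -0.0 -4.44; 1 3.43 -2.14 0.82 -0.0 -0.0 -4.44; 1 3.59 -1.87 0.82 -0.0 -0.0 -4.44; 1 3.72 -1.59 0.82 -0.0 -0.0 -4.44; 1 3.84 -1.29 0.82 -0.0 -0.0 -4.44
1 3.92 -0.99 0.82 -0.0 -0.0 -4.44; 1 3.99 -0.69 0.82 -0.0 -0.0 -4.44; 1 4.03 -0.37 0.82 -0.0 -0.0 -4.44; 1 4.05 -0.06 0.82 -0.0 -0.0 -4.44; 1 4.04 0.25 0.82 -0.0 -0.0 -4.44
1 4.01 0.57 0.82 -0.0 -0.0 -4.44; 1 3.95 0.87 0.82 -0.0 -0.0 -4.44; 1 3.87 1.18 0.82 -0.0 -0.0 -4.44; 1 3.77 1.47 0.82 -0.0 -0.0 -4.44; 1 3.64 1.76 0.82 -0.0 -0.0 -4.44
1 3.5 2.04 0.82 -0.0 -0.0 -4.44;
```

Call:
{"method": "move_arm", "body": {"targets": "1 3.3 -2.4 0.8 0 0 -4.4; 1 3.4 -2.1 0.8 0 0 -4.4; 1 3.6 -1.9 0.8 0 0 -4.4; 1 3.7 -1.6 0.8 0 0 -4.4; 1 3.8 -1.3 0.8 0 0 -4.4"}}

```text
clock: 0.67
eef_pos: [326.4, -447.4, 191.1]
tool_rot: [3.141, -0.0, 0.717]
force: [1.1, -0.2, 0.1]
width: 85.6
gripper_force: 0.0
```

Call:
{"method": "move_arm", "body": {"targets": "1 3.9 -1 0.8 0 0 -4.4; 1 4 -0.7 0.8 0 0 -4.4; 1 4 -0.4 0.8 0 0 -4.4; 1 4 0 0.8 0 0 -4.4; 1 4 0.3 0.8 0 0 -4.4"}}

```text
clock: 1.08
eef_pos: [442.3, -283.0, 151.2]
tool_rot: [3.141, 0.0, 1.101]
force: [0.6, 0.2, 0.4]
width: 85.1
gripper_force: 0.0
```

Call:
{"method": "move_arm", "body": {"targets": "1 4 0.6 0.8 0 0 -4.4; 1 3.9 0.9 0.8 0 0 -4.4; 1 3.9 1.2 0.8 0 0 -4.4; 1 3.8 1.5 0.8 0 0 -4.4; 1 0 0 0 0 0 0"}}

```text
clock: 1.5
eef_pos: [541.1, -142.2, 118.5]
tool_rot: [3.138, -0.007, 1.42]
force: [1.2, 0.9, 0.6]
width: 85.5
gripper_force: 0.0
```

```bash
python3 -c "
from h import *
plan([579,-82,60],1.571,4,0.3)"
```

```text
0.3 1.62 0.71 1.48 0.06 -0.1 -2.16; 0.3 1.6 0.77 1.47 0.06 -0.1 -2.16; 0.3 1.57 0.83 1.47 0.06 -0.1 -2.16; 0.3 1.54 0.89 1.47 0.06 -0.1 -2.16;
```

Call:
{"method": "move_arm", "body": {"targets": "0.4 1.6 0.7 1.5 0 0 -2.2; 0.4 1.6 0.8 1.5 0 0 -2.2; 0.4 1.6 0.8 1.5 0 0 -2.2; 0.4 1.5 0.9 1.5 0 0 -2.2; 0.4 0 0 0 0 0 0"}}

```text
clock: 1.92
eef_pos: [574.9, -88.8, 57.0]
tool_rot: [-3.14, -0.004, 1.564]
force: [0.0, 1.3, 0.6]
width: 59.6
gripper_force: 0.0
```

```bash
python3 - <<'E'
from h import *
a=shot('top','t1.png')['color']; b=shot('side','s1.png')['color']
a=cv2.resize(a[100:220,240:360],(400,400)); b=cv2.resize(b[180:300,220:340],(400,400))
cv2.imwrite('pics/c1.png',np.hstack([a,b])[:,:,::-1]); s=read_state(); print(s['eef_pos'],s['tool_rot'],s['width'])
E
```

```text
[573.89409494 -93.16519801  58.83706231] [-3.14008612e+00 -5.88495867e-05  1.55881033e+00] 59.778866951449814
```

View pics/c1.png

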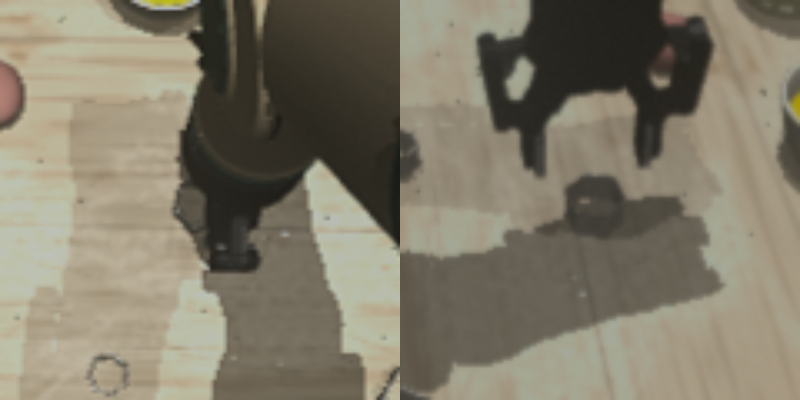

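The close look shows the open fingers (crop 540 and 650) straddling the cutter (crop 594,207) in the side view. The top view shows the tool a little to the right of the cutter, so it needs to move about +y 11 mm.

```bash
python3 -c "
from h import *
plan([579,-82,40],1.571,2,0.3)"
```

```text
0.3 0.56 0.25 0.94 -0.04 -0.0 -0.35; 0.3 0.56 0.25 0.94 -0.04 -0.0 -0.35;
```

Call:
{"method": "move_arm", "body": {"targets": "0.4 0.6 0.3 0.9 0 0 -0.3; 0.4 0.5 0.3 0.9 0 0 -0.3; 0.4 0 0 0 0 0 0; 0.4 0 0 0 0 0 0"}}

```text
clock: 2.35
eef_pos: [580.1, -82.4, 40.9]
tool_rot: [-3.141, -0.0, 1.569]
force: [-0.9, 0.4, 0.4]
width: 59.8
gripper_force: 0.0
```

```bash
python3 - <<'E'
from h import *
b=shot('side','s2.png'); s=read_state(); print(s['eef_pos'],s['tool_rot'],s['width'])
import h; 
c=b['color']; c=cv2.resize(c[180:280,220:340],(720,600),interpolation=cv2.INTER_NEAREST); cv2.imwrite('pics/c2.png',c[:,:,::-1])
def proj(p): 
    f=192/np.tan(np.radians(b['fovy'])/2); q=cv2.projectPoints(np.array([p],float),np.array(b['rvec'],float),np.array(b['tvec'],float),np.array([[f,0,b['cx']],[0,f,b['cy']],[0,0,1]]),None)[0][0,0]; return (q-[220,180])*6
for z in(0,11.5,23): print(z,proj([579,-82,z]))
print('tcp',proj(s['eef_pos']))
E
```

```text
[580.23798751 -82.75099262  41.2466882 ] [-3.14115706e+00  2.37181106e-04  1.56865807e+00] 59.998067821160454
0 [341.85281557 391.50815017]
11.5 [342.64595434 370.43250107]
23 [343.45339689 348.97676554]
tcp [348.49688878 315.27706672]
```

View pics/c2.png

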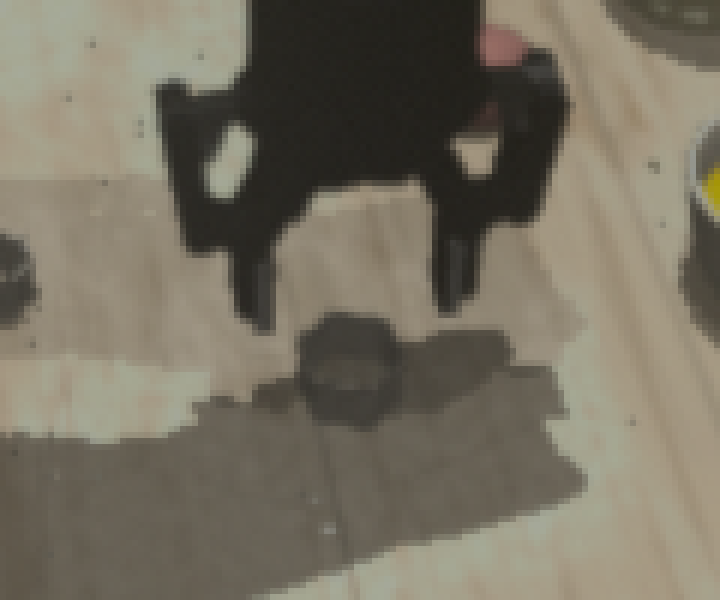

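The side view shows the cutter centred at crop (350,369) against the predicted (343,370), and the fingers centred at about 353. It's aligned, so I'll descend and grip the upper part.

Call:
{"method": "move_arm", "body": {"targets": "0.4 0 0 1.5 0 0 0; 0.4 0 0 1.5 0 0 0; 0.4 0 0 0 0 0 0; -0.2 0 0 0 0 0 0; -0.4 0 0 0 0 0 0"}}

```text
clock: 2.82
eef_pos: [580.9, -82.8, 12.0]
tool_rot: [3.141, 0.0, 1.569]
force: [-0.4, -0.1, 4.2]
width: 36.8
gripper_force: 6.7
```

Call:
{"method": "move_arm", "body": {"targets": "-0.6 0 0 0 0 0 0; -0.6 0 0 0 0 0 0; -0.6 0 0 0 0 0 0; -0.6 0 0 0 0 0 0"}}

```text
clock: 3.15
eef_pos: [581.3, -82.7, 12.5]
tool_rot: [3.14, 0.0, 1.569]
force: [0.0, -0.6, 7.2]
width: 34.3
gripper_force: 60.3
```

Call:
{"method": "move_arm", "body": {"targets": "-0.6 0 0 -0.5 0 0 0; -0.6 0 0 -1.5 0 0 0; -0.6 0 0 -2 0 0 0; -0.6 0 0 -2 0 0 0; -0.6 0 0 0 0 0 0"}}

```text
clock: 3.57
eef_pos: [583.0, -82.6, 75.0]
tool_rot: [3.135, 0.0, 1.569]
force: [0.3, -0.1, -0.9]
width: 33.8
gripper_force: 59.8
```

```bash
python3 -c "
from h import *
s=read_state(); print(s['width'])
plan([442,228.5,72],1.571,10,-.6)"
```

```text
33.8109252092191
-0.6 3.11 -1.42 0.02 0.04 0.0 -0.01; -0.6 3.11 -1.42 0.02 0.04 0.0 -0.01; -0.6 3.11 -1.41 0.02 0.04 0.0 -0.01; -0.6 3.11 -1.41 0.02 0.04 0.0 -0.01; -0.6 3.11 -1.41 0.02 0.04 0.0 -0.01
-0.6 3.11 -1.41 0.03 0.04 0.0 -0.01; -0.6 3.11 -1.41 0.03 0.04 0.0 -0.01; -0.6 3.11 -1.41 0.03 0.04 0.0 -0.01; -0.6 3.11 -1.41 0.03 0.04 0.0 -0.01; -0.6 3.11 -1.41 0.03 0.04 0.0 -0.01
```

Call:
{"method": "move_arm", "body": {"targets": "-0.6 3.1 -1.4 0 0 0 0; -0.6 3.1 -1.4 0 0 0 0; -0.6 3.1 -1.4 0 0 0 0; -0.6 3.1 -1.4 0 0 0 0; -0.6 3.1 -1.4 0 0 0 0"}}

```text
clock: 3.98
eef_pos: [509.7, 73.8, 71.1]
tool_rot: [-3.141, -0.0, 1.568]
force: [0.3, 0.8, 0.9]
width: 34.3
gripper_force: 59.8
```

Call:
{"method": "move_arm", "body": {"targets": "-0.6 3.1 -1.4 0 0 0 0; -0.6 3.1 -1.4 0 0 0 0; -0.6 3.1 -1.4 0 0 0 0; -0.6 3.1 -1.4 0 0 0 0; -0.6 3.1 -1.4 0 0 0 0"}}

```text
clock: 4.4
eef_pos: [440.0, 229.1, 71.1]
tool_rot: [-3.141, 0.0, 1.569]
force: [-0.7, -0.0, 0.1]
width: 34.1
gripper_force: 59.8
```

Call:
{"method": "move_arm", "body": {"targets": "-0.6 0 0 1 0 0 0; -0.6 0 0 1 0 0 0; -0.6 0 0 0 0 0 0; -0.6 0 0 0 0 0 0"}}

```text
clock: 4.73
eef_pos: [440.9, 226.0, 50.5]
tool_rot: [-3.14, 0.002, 1.567]
force: [-0.1, -0.8, 0.2]
width: 34.3
gripper_force: 59.8
```

```bash
cat >> h.py <<'E'
def proj(b,p):
    f=192/np.tan(np.radians(b['fovy'])/2); return cv2.projectPoints(np.array([p],float),np.array(b['rvec'],float),np.array(b['tvec'],float),np.array([[f,0,b['cx']],[0,f,b['cy']],[0,0,1]]),None)[0][0,0]
E
python3 - <<'E'
from h import *
a=shot('top','t3.png');b=shot('side','s3.png');s=read_state(); print(s['eef_pos'],s['tool_rot'],s['width'])
A=cv2.resize(a['color'][174:254,133:213],(400,400),interpolation=0); B=cv2.resize(b['color'][115:195,172:252],(400,400),interpolation=0)
cv2.imwrite('pics/c3.png',np.hstack([A,B])[:,:,::-1])
e=s['eef_pos']
for n,p in(('tin rim',[442,228.5,15]),('cutter bot',[e[0],e[1],e[2]-12]),('cutter top',[e[0],e[1],e[2]+11])): print(n,(proj(a,p)-[133,174])*5,(proj(b,p)-[172,115])*5+[400,0])
E
```

```text
[441.67486895 226.24748014  51.24348152] [-3.14155632e+00  8.28371499e-04  1.56633290e+00] 33.987274752123724
tin rim [192.04005584 198.98837022] [593.31937053 251.19004431]
cutter bot [183.55770277 195.95624569] [588.9862521  217.92281708]
cutter top [170.46911509 192.14217482] [585.18698478 183.13119784]
```

View pics/c3.png

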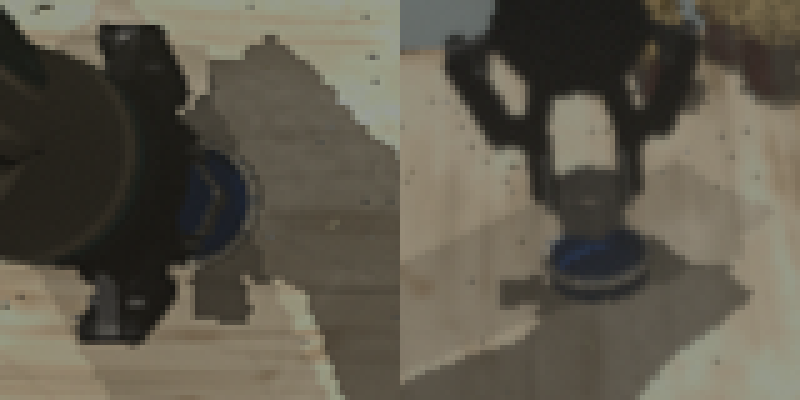

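The side view shows the cutter at crop x≈591 above the tin at x≈600 (predicted offset 6), and the top view agrees with the predicted positions to within 1–2 mm. I'll shift about +2 mm in x and y and lower gently.

Call:
{"method": "move_arm", "body": {"targets": "-0.6 0.2 0.2 1 0 0 0; -0.6 0 0 1 0 0 0; -0.6 0 0 0.3 0 0 0; -0.6 0 0 0.2 0 0 0; -0.6 0 0 0 0 0 0"}}

```text
clock: 5.25
eef_pos: [442.6, 229.4, 25.6]
tool_rot: [-3.14, 0.001, 1.569]
force: [-0.1, -0.4, 0.0]
width: 33.9
gripper_force: 59.8
```

Call:
{"method": "move_arm", "body": {"targets": "-0.6 0 0.05 0.3 0 0 0; -0.6 0 0 0.3 0 0 0; -0.6 0 0 0.2 0 0 0; -0.6 0 0 0 0 0 0"}}

```text
clock: 5.58
eef_pos: [443.4, 229.7, 18.0]
tool_rot: [-3.141, 0.0, 1.569]
force: [0.2, -0.8, -0.1]
width: 34.6
gripper_force: 59.8
```

Call:
{"method": "move_arm", "body": {"targets": "-0.6 0 0 0.1 0 0 0; -0.6 0 0 0.1 0 0 0; -0.6 0 0 0 0 0 0"}}

```text
clock: 5.83
eef_pos: [443.5, 229.8, 16.3]
tool_rot: [-3.142, 0.0, 1.569]
force: [-0.0, 0.2, -0.6]
width: 34.0
gripper_force: 59.8
```

Call:
{"method": "move_arm", "body": {"targets": "-0.1 0 0 0 0 0 0; 0 0 0 0 0 0 0; 0.2 0 0 0 0 0 0; 0.3 0 0 0 0 0 0; 0.3 0 0 0 0 0 0"}}

```text
clock: 6.25
eef_pos: [443.6, 229.8, 16.4]
tool_rot: [3.141, -0.0, 1.569]
force: [-0.4, -0.1, -0.1]
width: 55.7
gripper_force: 0.0
```

Call:
{"method": "move_arm", "body": {"targets": "0.3 0 0 -1 0 0 0; 0.3 0 0 -2 0 0 0; 0.3 0 0 -4 0 0 0; 0.3 -3 0 -2.5 0 0 0; 0.3 -4 0 0 0 0 0"}}

```text
clock: 6.67
eef_pos: [446.9, 164.4, 116.4]
tool_rot: [3.131, -0.007, 1.576]
force: [1.1, -0.9, 0.1]
width: 55.6
gripper_force: 0.0
```

Call:
{"method": "move_arm", "body": {"targets": "0.3 -4 0 0 0 0 0; 0.3 -4 0 0 0 0 0; 0.3 -4 0 0 0 0 0; 0.3 -4 0 0 0 0 0; 0.3 0 0 0 0 0 0"}}

```text
clock: 7.08
eef_pos: [441.9, -10.2, 111.8]
tool_rot: [-3.14, 0.005, 1.555]
force: [-0.7, 0.5, -0.3]
width: 55.7
gripper_force: 0.0
```

```bash
python3 - <<'E'
from h import *
a=shot('top','t4.png');b=shot('side','s4.png')
A=cv2.resize(a['color'][194:234,152:192],(400,400),interpolation=0); B=cv2.resize(b['color'][147:187,192:232],(400,400),interpolation=0)
cv2.imwrite('pics/c4.png',np.hstack([A,B])[:,:,::-1])
E
```

```text
(no output)
```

View pics/c4.png

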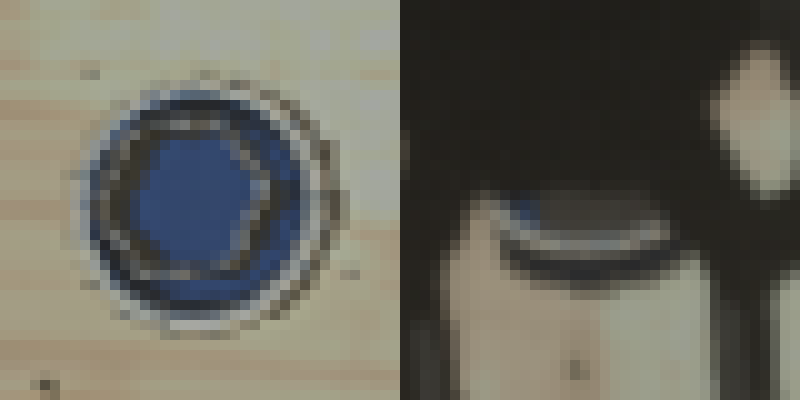

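The top view shows the flower cutter inside the tin, its rim centred at crop (185,200) within the tin at (195,205). The arm blocks the side view, so I'll clear it and check that the cutter lies flat.

Call:
{"method": "move_arm", "body": {"targets": "0.3 -3 1 -2.5 0 0 0; 0.3 -3 1 -2.5 0 0 0; 0.3 -3 2 -2 0 0 0; 0.3 -3 2 0 0 0 0; 0.3 0 0 0 0 0 0"}}

```text
clock: 7.6
eef_pos: [508.3, -125.7, 183.5]
tool_rot: [3.133, 0.004, 1.564]
force: [-0.3, -0.8, -0.1]
width: 55.1
gripper_force: 0.0
```

```bash
python3 - <<'E'
from h import *
b=shot('side','s5.png'); B=cv2.resize(b['color'][137:197,182:242],(400,400),interpolation=0)
C=cv2.resize(b['color'],(400,300)); C=cv2.copyMakeBorder(C,0,100,0,0,0)
cv2.imwrite('pics/c5.png',np.hstack([B,C])[:,:,::-1])
k=400/60
for p in([442,228.5,15],[442,228.5,3],[443.5,229.5,26]): print(p,(proj(b,p)-[182,137])*k)
E
```

```text
[442, 228.5, 15] [191.09249403 188.25339242]
[442, 228.5, 3] [193.5940066  211.22315806]
[443.5, 229.5, 26] [192.25287173 165.25639765]
```

View pics/c5.png

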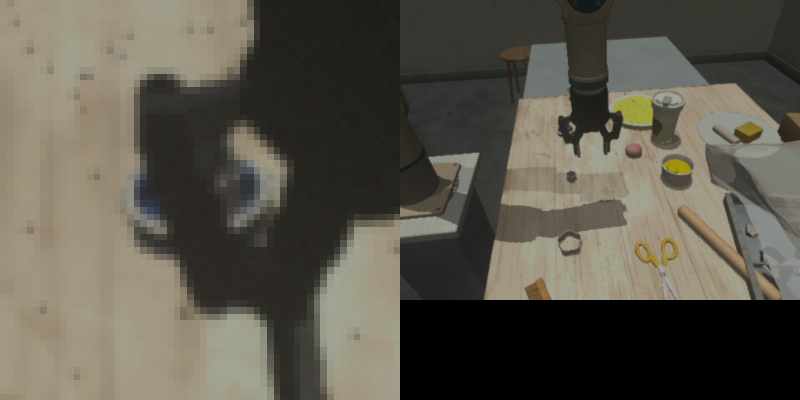

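The gripper still hides the tin (crop about 200,190). The wide and small cutters lie undisturbed. I'll move farther off in +x.

Call:
{"method": "move_arm", "body": {"targets": "0.3 -1 4 0 0 0 0; 0.3 -1 4 0 0 0 0; 0.3 -1 4 0 0 0 0; 0.3 0 0 0 0 0 0"}}

```text
clock: 7.98
eef_pos: [630.7, -148.9, 181.2]
tool_rot: [3.133, -0.001, 1.572]
force: [1.0, -0.9, 0.1]
width: 55.5
gripper_force: 0.0
```

```bash
python3 - <<'E'
from h import *
b=shot('side','s6.png'); B=cv2.resize(b['color'][137:197,182:242],(500,500),interpolation=0); cv2.imwrite('pics/c6.png',B[:,:,::-1])
k=500/60
for p in([442,228.5,15],[443.5,229.5,26]): print(p,(proj(b,p)-[182,137])*k)
E
```

```text
[442, 228.5, 15] [238.86561754 235.31674052]
[443.5, 229.5, 26] [240.31608966 206.57049706]
```

View pics/c6.png

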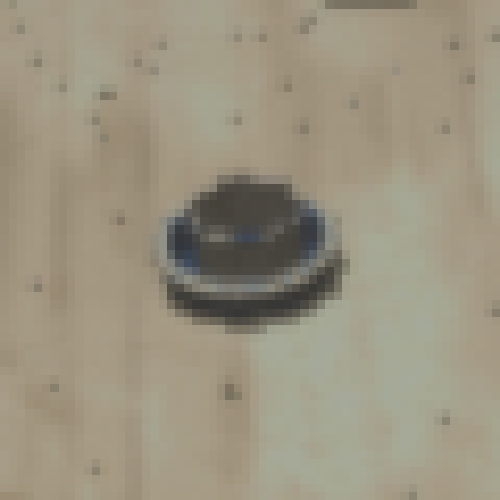

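The cutter sits level in the tin: its top ellipse is centred at crop (245,207), and (240,207) is predicted for it resting on the floor. I'm handing in.

```bash
python3 -c "
from h import *
print(order.finish_job())"
```

```text
the job is handed in; nothing more can be done
None
```

The job is handed in: the middle (flower) cutter lies flat on the tin's floor, released, and the small and wide cutters were never touched and lie on the table clear of the tin. I picked it from the sizes given, without trying the other two, and the run took about 8 s.

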